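Turn the spice carousel to the dropper bottle

TASK

Turn the wooden spice carousel by gently pushing the posts on its rim with the fingertips until the slim dropper bottle on it stands at the front, in line with the brass pointer on the base, then back away and leave it standing still. Do not grip or lift anything, do not touch the bottle or the jars, which must stay standing on the tray, and leave the other things on the table where they are.

Things in the scene. Friction and masses are not known exactly. Their poses are not given: they have to be found in the camera images.
- carousel: The fixed base of the wooden spice carousel (lazy Susan). Origin: on the vertical turning axis, at the table top; z up. Its own -x axis points to the front, where a flat wooden tongue, 22 mm wide and 7 mm high, sticks out to 157 mm from the axis with a small brass pointer (topped 13 mm above the table). Its position and heading vary.
- front_mark (a point): The brass pointer at the front of the base, 140 mm from the turning axis: a brass button 18 mm across with a short brass bar; the point is on its top, 13 mm above the table.
- carousel_tray: The turning tray on the base: a wooden disc of radius 118 mm with six rim posts. Origin: on the turning axis at the table top; z up. Deck (top face) 22 mm above the table, disc 10 mm thick, a brass boss 10 mm high at its centre. Turns endlessly both ways with light friction (about 1 N at a post), so it stops within a few degrees after a slow push.
- rim_post (a point): Top of one of six equal upright wooden posts on the tray's rim; the others follow every 60 degrees round the axis. Post axes are 106 mm from the turning axis. Each is 12 mm thick with a 17 mm ball on top, from the deck to 106 mm above the table (this point). Jar places lie midway between two posts.
- dropper_bottle_mid (a point): Slim brown dropper bottle with a narrow black dropper cap, 33 mm across and 102 mm tall, the slimmest of the three things on the tray, standing upright and loose on the carousel tray with its axis about 55 mm from the carousel axis; the three places on the tray are 120 degrees apart and which thing stands where varies. Not to be touched. This point: on its axis, half-way up (51 mm above the deck).
- red_lid_jar_mid (a point): Clear glass spice jar with a red lid, 45 mm across and 106 mm tall, standing upright and loose on the carousel tray with its axis about 55 mm from the carousel axis; the three places on the tray are 120 degrees apart and which thing stands where varies. Not to be touched. This point: on its axis, half-way up (53 mm above the deck).
- wide_jar_mid (a point): Spice jar with a green label and pale lid, 47 mm across and 98 mm tall, standing upright and loose on the carousel tray with its axis about 55 mm from the carousel axis; the three places on the tray are 120 degrees apart and which thing stands where varies. Not to be touched. This point: on its axis, half-way up (49 mm above the deck).
- star_cutter: Tin star-shaped biscuit cutter, 61 mm across, 24 mm high, loose on the table beside the carousel; origin at the centre of its underside. Bystander.
- heart_cutter: Tin heart-shaped biscuit cutter, 55 mm across, 24 mm high, loose on the table beside the carousel; origin at the centre of its underside. Bystander.
- mug: Dark enamel mug, 88 x 112 x 80 mm high, loose near the table's left edge; origin under its centre. Bystander.

How it is judged:
By the outcome, as a careful person would: the job done as asked, in the order asked, and still so for the second after the job is handed in, with the robot touching nothing.
It also fails if it takes over 69 s, if anything falls off the work surface, if the arm or the gripper's body presses on something with over 40 N, if the wrist force passes 120 N, or if a joint passes its speed limit or range.

ROBOT

A 6-joint arm with a two-finger parallel gripper is mounted at the origin on the work surface; the furniture and walls round the work are solid. World frame = base frame: x ahead of the robot, y to its left, z up, the work surface at z = 0. Lengths are in mm, angles in rad, forces in N, time in s.
With the tool pointing down it reaches from about 350 to 975 mm from the base axis. Payload 7.1 kg.
Tool frame: the origin (TCP) lies midway between the tips of the shut fingers; the grasp point (between the pads) lies ctrl.tcp_to_grasp behind it (ctrl.tcp_to_grasp is the distance from the TCP to the grasp point, in mm); z points along the fingers, y is the direction in which the jaws open and shut (so a half turn about z gives the same grasp; the last joint's range is limited). The gripper opens to 88 mm and grips with 3 to 60 N. Pads are 20 mm wide; open, the fingers measure 115 mm over their backs; the gripper's body (75 mm by 178 mm) begins 61 mm behind the grasp point.
Start: joints at [1.104, 0.423, 1.63, -0, 1.089, -0.019], TCP at [270.582, 563.374, 222.675] pointing down, gripper open.
Joint ranges: [-3, 3], [-0.9, 2.11], [0.09, 2.58], [-1.31, 4.45], [0.11, 2.69], [-2.54, 2.54]. Speed limits (rad/s): [2.39, 2.39, 3.01, 3.14, 3.14, 3.14].

INTERFACE

Orientations are given as a rotation vector (axis times angle).
In Python, from workcell import ctrl gives the robot as it stands.
- The arm moves only by the tool play_rows, never from a script. Its argument "increments" is text: rows parted by semicolons, each of 5 numbers parted by spaces: the opening, from 0 (shut) to 1 (fully open), then the shift along the world's x, y, z in m, then the turn about the world's z in degrees. A call has 1 to 20 rows; each row shifts and turns the commanded pose from where the row before left it; what a row does not reach is not made up. A row lasts 1/10 s, in which the tool goes at most 50 mm and 8.59 degrees, less where a joint would pass 70% of its speed; a pose out of reach is approached as far as the arm can. A call is refused whole if a number of a shift passes 0.05 or a number of a turn 8.59, either way. A call with a gripper value outside its range is refused whole. The fingers move at their own pace and stop on an object; the grip force is fixed at half the most. Time passes only in rows, so rows that do not move let the fingers close. It gives the time, the measured TCP pose, the force and the opening at its end, in the units of the state.
- ctrl.get_obs(): the state, without advancing time (a new reading comes with each control period).
- ctrl.get_image(name): name is "side" or "top" or "wrist"; returns a dict with "img" (384x512x3 uint8, red, green, blue), "range_z" (384x512 float32, mm along the optical axis (not along the pixel's ray), 0 where there is no reading), "vertical_fov" (degrees; the focal length in pixels is half the picture's height over the tangent of half this angle, whatever the lens; pixels are square), "cx", "cy" (the principal point, pixels), "origin" and "attitude" of the camera in the world. Camera axes: x right, y down, z forward; pixel columns grow to the right and rows downward; lengths in mm; the calibration is good to about 2 mm. A picture is of the moment at which its call begins.
- ctrl.close_job(): hands the job in, once; it reports no verdict.
The state is a dict: "t": time; "qpos": joint angles; "qvel": joint speeds; "joint_torque": joint torques, N m; "ee_pos": TCP position; "orientation": TCP orientation; "ft_force": force on the tool from outside, world axes, zero at the start; "moment": the same for the moment, N m; "width": finger opening in mm.
Only numpy, scipy, OpenCV 4.12 (cv2) and the standard library are available. Lean on these libraries where they do the work, as an engineer would, in place of code of your own. Each camera call takes 0.05 s, during which the arm holds its last target. There are 200 camera calls.

## Working session

There is one attempt and no reset: what is moved stays moved. The work goes in short steps, Python scripts to look and compute and a tool call to move; the robot and the scene stay as the last step left them, time stands still between calls to the robot, and variables do not carry over. Pictures are saved under pics/ and viewed, on a budget of 10 in all, crops included, one or two more only if the job needs it, and the job is handed in when it is done.

Besides the shell and the picture viewer there is one more tool, called after "Request:" by a JSON object that holds its "op" and its "data". play_rows: Moves the arm, as the interface text tells. Its arguments: {"type":"object","properties":{"increments":{"type":"string"}},"required":["increments"]}

```bash
mkdir -p pics
cat > h.py <<'E'
import numpy as np, cv2
from scipy.spatial.transform import Rotation as R
from workcell import ctrl
def grab(n):
    d=ctrl.get_image(n); d['f']=d['img'].shape[0]/2/np.tan(np.radians(d['vertical_fov'])/2); return d
def rot(d):
    a=np.array(d['attitude'],float); return a if a.shape==(3,3) else R.from_rotvec(a).as_matrix()
def cloud(d):
    z=d['range_z']; v,u=np.mgrid[:z.shape[0],:z.shape[1]]
    p=np.stack([(u-d['cx'])/d['f']*z,(v-d['cy'])/d['f']*z,z],-1)
    return p@rot(d).T+np.array(d['origin'])
def save(d,n): cv2.imwrite('pics/'+n,d['img'][...,::-1])
E
python3 - <<'E'
from h import *
o=ctrl.get_obs();print(o['t'],o['ee_pos'],o['orientation'],o['width'],ctrl.tcp_to_grasp)
a=grab('top');b=grab('side');print(a['attitude'],a['origin'],b['origin'],(a['range_z']>0).mean())
cv2.imwrite('pics/a.png',cv2.resize(a['img'][...,::-1],(800,600)));save(b,'b.png')
E
```

```text
0.0 [270.37101606 562.87694852 221.91626114] [-6.97528575e-01 -3.06283343e+00  2.31968170e-03] 87.91243983503314 18.700000000000003
[-2.15311499  2.0581506  -0.21958535] [ 268.52981345 -181.07927656  937.6645517 ] [  349.82030991 -1101.24560127   530.30024981] 0.9958750406901041
```

View pics/a.png

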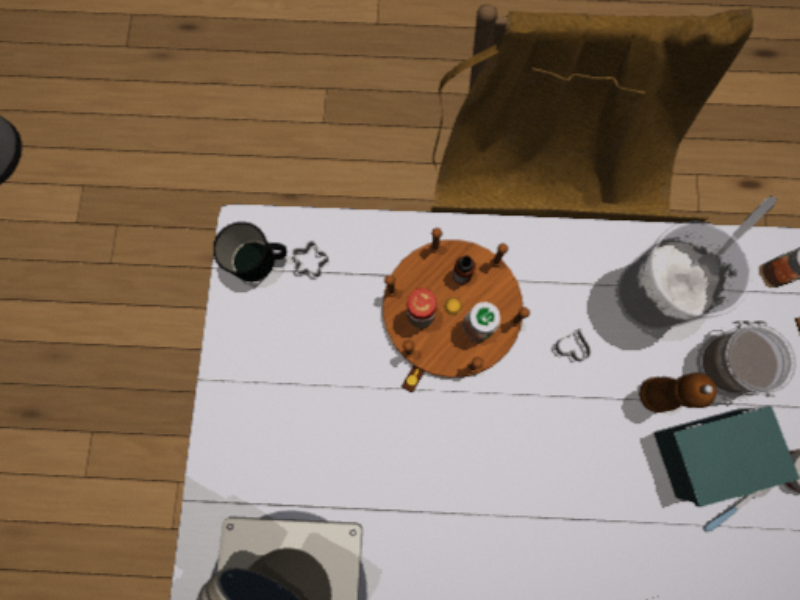

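View pics/b.png

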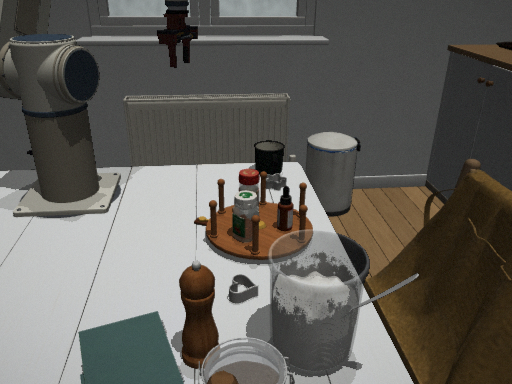

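The top view (800x600 scaling) shows the boss at (453,306), the brass pointer at (412,380), the dropper at (463,265), the red jar at (422,303) and the green one at (484,320). The six posts are near (436,237), (501,250), (522,313), (476,365), (408,348) and (390,283).

```bash
cat >> h.py <<'E'
def measure():
    d=grab('top'); P=cloud(d); hsv=cv2.cvtColor(d['img'],cv2.COLOR_RGB2HSV)
    br=((hsv[...,0]>19)&(hsv[...,0]<32)&(hsv[...,1]>150)&(hsv[...,2]>110)).astype(np.uint8)
    def ray(u,v,z):
        r=rot(d)@np.array([(u-d['cx'])/d['f'],(v-d['cy'])/d['f'],1]); o=np.array(d['origin']); return (o+r*(z-o[2])/r[2])[:2]
    out={'brass':[]}
    n,l,s,c=cv2.connectedComponentsWithStats(br)
    for i in range(1,n):
        if s[i,4]>12 and 220<c[i][0]<360 and 120<c[i][1]<270: out['brass'].append((s[i,4],c[i],ray(*c[i],32),ray(*c[i],13)))
    m=((P[...,2]>88)&(P[...,2]<140)).astype(np.uint8); m[:, :230]=0; m[:,345:]=0; m[:140]=0; m[250:]=0
    n,l,s,c=cv2.connectedComponentsWithStats(m)
    out['tall']=[(s[i,4],c[i],np.median(P[l==i],0),d['img'][l==i].mean(0).astype(int)) for i in range(1,n) if s[i,4]>3]
    return out,d,P
E
python3 - <<'E'
from h import *
np.set_printoptions(precision=1,suppress=True)
o,d,P=measure()
for k in o:
    for r in o[k]: print(k,*r)
for u,v in [(312,262),(572,346),(245,252)]: print(P[int(v*.64),int(u*.64)])
E
```

```text
brass 47 [290.1 195.2] [ 458.7 -238.8] [ 462.7 -240. ]
brass 45 [263.6 242.3] [ 335.1 -176.2] [ 336.5 -176.1]
tall 34 [279.5 148.7] [ 558.2 -205.1  103.8] [117  74  47]
tall 38 [321.8 158.5] [ 537.7 -308.8  103.5] [124  83  58]
tall 81 [298.  168.2] [ 510.  -251.1  100.1] [32 24 19]
tall 37 [249.2 178.8] [ 479.1 -134.9  103.6] [117  69  37]
tall 334 [270.  194.4] [ 438.4 -186.4  128.1] [160  74  54]
tall 368 [309.4 203.7] [ 423.3 -279.3  119.8] [137 147 133]
tall 41 [335.4 199.3] [ 438.6 -341.5  103.9] [123  81  53]
tall 40 [261.5 220.8] [ 379.3 -169.3  103.9] [117  66  30]
tall 44 [305.5 231.5] [ 359.2 -272.6  103.5] [118  67  31]
[532.1   8.3   1.5]
[ 405.2 -442.3   -0.3]
[543.6 126.6   1.8]
```

Request:
{"op": "play_rows", "data": {"increments": "0 0.008 -0.022 0 0;0 0.016 -0.044 0 0;0 0.016 -0.045 0 0;0 0.016 -0.045 0 0;0 0.016 -0.045 0 0;0 0.016 -0.045 0 0;0 0.016 -0.045 0 0;0 0.016 -0.045 0 0;0 0.016 -0.045 0 0;0 0.016 -0.045 0 0;0 0.016 -0.045 0 0;0 0.016 -0.045 0 0;0 0.016 -0.045 0 0;0 0.016 -0.045 0 0;0 0.016 -0.045 0 0;0 0.016 -0.045 0 0;0 0.012 -0.020 0 0;0 0 0 0 0;0 0 0 0 0"}}

```text
t: 2.05
ee_pos: [529.9, -152.4, 222.1]
orientation: [-0.699, -3.061, -0.001]
ft_force: [-0.2, -0.3, -0.5]
width: 0.5
```

Run:
```python
from h import *
o=ctrl.get_obs();print(o['t'],o['ee_pos'],o['orientation'],o['width'],o['qpos'])
b=grab('side');w=grab('wrist')
cv2.imwrite('pics/c.png',np.hstack([b['img'][80:300,100:450],cv2.resize(w['img'],(293,220))])[...,::-1])
```

```text
2.05 [ 529.93491592 -152.4257698   222.13805142] [-6.98858808e-01 -3.06141207e+00 -6.30808181e-04] 0.5331953293213323 [-3.01816299e-01  3.17084646e-01  1.79336582e+00  3.38147260e-04
  1.03259479e+00 -1.42391800e+00]
```

View pics/c.png

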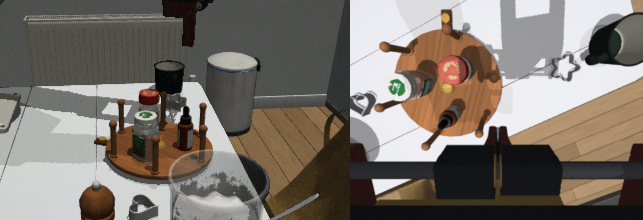

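The side and wrist views show the shut fingers above the free gap at the rear left of the tray, with the jars standing and the gap clear. Now I'll go down and compute the arc.

Request:
{"op": "play_rows", "data": {"increments": "0 0 0 -0.02 0;0 0 0 -0.03 0;0 0 0 -0.03 0;0 0 0 -0.03 0;0 0 0 -0.025 0;0 0 0 -0.015 0;0 0 0 0 0"}}

```text
t: 2.85
ee_pos: [529.1, -151.2, 71.2]
orientation: [-0.695, -3.06, -0.001]
ft_force: [-0.5, 0.0, -0.0]
width: 0.8
```

```bash
cat > arc.py <<'E'
import sys,numpy as np
# start az, steps in deg
def rows(x,y,steps,C=(458.7,-238.7),r1=110):
    az=np.degrees(np.arctan2(y-C[1],x-C[0])); p=np.array([x,y]); out=[]
    for s in steps:
        az+=s; q=np.array([C[0]+r1*np.cos(np.radians(az)),C[1]+r1*np.sin(np.radians(az))])
        e=np.round((q-p)/1000,4); p=p+e*1000; out.append("0 %.4f %.4f 0 0"%tuple(e))
    return out,az,p
E
python3 - <<'E'
from arc import *
from workcell import ctrl
o=ctrl.get_obs();print(o['ee_pos'],o['ft_force'])
st=[1]*4+[.7]*8+[.6]*12+list(np.linspace(.6,2,16))+[2]*44
o,az,p=rows(529.9,-152.4,st)
for i in range(0,len(o),20): print(';'.join(o[i:i+20]),'\n')
print(az,p,len(st))
E
```

```text
[ 529.1328236  -151.24394154   71.1662488 ] [-0.50674614  0.02886876 -0.01763961]
0 -0.0027 -0.0002 0 0;0 -0.0015 0.0011 0 0;0 -0.0015 0.0012 0 0;0 -0.0016 0.0011 0 0;0 -0.0011 0.0008 0 0;0 -0.0011 0.0008 0 0;0 -0.0011 0.0007 0 0;0 -0.0011 0.0007 0 0;0 -0.0012 0.0008 0 0;0 -0.0011 0.0007 0 0;0 -0.0012 0.0007 0 0;0 -0.0011 0.0006 0 0;0 -0.0010 0.0006 0 0;0 -0.0010 0.0006 0 0;0 -0.0010 0.0005 0 0;0 -0.0011 0.0006 0 0;0 -0.0010 0.0005 0 0;0 -0.0010 0.0005 0 0;0 -0.0011 0.0005 0 0;0 -0.0010 0.0005 0 0 

0 -0.0010 0.0005 0 0;0 -0.0011 0.0004 0 0;0 -0.0010 0.0005 0 0;0 -0.0011 0.0005 0 0;0 -0.0011 0.0004 0 0;0 -0.0012 0.0005 0 0;0 -0.0014 0.0005 0 0;0 -0.0016 0.0006 0 0;0 -0.0018 0.0006 0 0;0 -0.0019 0.0007 0 0;0 -0.0021 0.0006 0 0;0 -0.0024 0.0007 0 0;0 -0.0025 0.0006 0 0;0 -0.0026 0.0007 0 0;0 -0.0029 0.0006 0 0;0 -0.0031 0.0005 0 0;0 -0.0033 0.0005 0 0;0 -0.0034 0.0004 0 0;0 -0.0037 0.0003 0 0;0 -0.0038 0.0002 0 0 

0 -0.0038 0.0001 0 0;0 -0.0039 -0.0001 0 0;0 -0.0038 -0.0002 0 0;0 -0.0038 -0.0003 0 0;0 -0.0039 -0.0005 0 0;0 -0.0037 -0.0006 0 0;0 -0.0038 -0.0007 0 0;0 -0.0038 -0.0009 0 0;0 -0.0037 -0.0010 0 0;0 -0.0036 -0.0011 0 0;0 -0.0037 -0.0013 0 0;0 -0.0035 -0.0014 0 0;0 -0.0036 -0.0015 0 0;0 -0.0035 -0.0016 0 0;0 -0.0034 -0.0017 0 0;0 -0.0033 -0.0019 0 0;0 -0.0033 -0.0020 0 0;0 -0.0032 -0.0021 0 0;0 -0.0032 -0.0022 0 0;0 -0.0030 -0.0023 0 0 

0 -0.0030 -0.0024 0 0;0 -0.0029 -0.0026 0 0;0 -0.0028 -0.0026 0 0;0 -0.0027 -0.0027 0 0;0 -0.0026 -0.0028 0 0;0 -0.0026 -0.0029 0 0;0 -0.0024 -0.0030 0 0;0 -0.0023 -0.0031 0 0;0 -0.0022 -0.0031 0 0;0 -0.0021 -0.0032 0 0;0 -0.0019 -0.0033 0 0;0 -0.0019 -0.0034 0 0;0 -0.0017 -0.0034 0 0;0 -0.0016 -0.0035 0 0;0 -0.0015 -0.0035 0 0;0 -0.0014 -0.0036 0 0;0 -0.0013 -0.0036 0 0;0 -0.0011 -0.0037 0 0;0 -0.0010 -0.0037 0 0;0 -0.0008 -0.0038 0 0 

0 -0.0008 -0.0037 0 0;0 -0.0005 -0.0038 0 0;0 -0.0005 -0.0038 0 0;0 -0.0003 -0.0039 0 0 

176.0763811429989 [ 349.  -231.2] 84
```

Request:
{"op": "play_rows", "data": {"increments": "0 -0.0027 -0.0002 0 0;0 -0.0015 0.0011 0 0;0 -0.0015 0.0012 0 0;0 -0.0016 0.0011 0 0;0 -0.0011 0.0008 0 0;0 -0.0011 0.0008 0 0;0 -0.0011 0.0007 0 0;0 -0.0011 0.0007 0 0;0 -0.0012 0.0008 0 0;0 -0.0011 0.0007 0 0;0 -0.0012 0.0007 0 0;0 -0.0011 0.0006 0 0;0 -0.0010 0.0006 0 0;0 -0.0010 0.0006 0 0;0 -0.0010 0.0005 0 0;0 -0.0011 0.0006 0 0;0 -0.0010 0.0005 0 0;0 -0.0010 0.0005 0 0;0 -0.0011 0.0005 0 0;0 -0.0010 0.0005 0 0"}}

```text
t: 4.85
ee_pos: [506.0, -139.3, 72.7]
orientation: [-0.698, -3.063, 0.0]
ft_force: [0.4, -0.6, -0.5]
width: 0.2
```

Request:
{"op": "play_rows", "data": {"increments": "0 -0.0010 0.0005 0 0;0 -0.0011 0.0004 0 0;0 -0.0010 0.0005 0 0;0 -0.0011 0.0005 0 0;0 -0.0011 0.0004 0 0;0 -0.0012 0.0005 0 0;0 -0.0014 0.0005 0 0;0 -0.0016 0.0006 0 0;0 -0.0018 0.0006 0 0;0 -0.0019 0.0007 0 0;0 -0.0021 0.0006 0 0;0 -0.0024 0.0007 0 0;0 -0.0025 0.0006 0 0;0 -0.0026 0.0007 0 0;0 -0.0029 0.0006 0 0;0 -0.0031 0.0005 0 0;0 -0.0033 0.0005 0 0;0 -0.0034 0.0004 0 0;0 -0.0037 0.0003 0 0;0 -0.0038 0.0002 0 0"}}

```text
t: 6.85
ee_pos: [462.8, -129.0, 72.7]
orientation: [-0.698, -3.063, -0.0]
ft_force: [1.3, -0.2, 0.9]
width: 0.3
```

Run:
```python
from h import *
np.set_printoptions(precision=1,suppress=True)
o,d,P=measure(); save(d,'d.png')
for k in o:
    for r in o[k]: print(k,*r,np.degrees(np.arctan2(r[2][1]+238.7,r[2][0]-458.7)))
```

```text
brass 46 [290.3 195.2] [ 458.7 -239.3] [ 462.7 -240.6] -86.47443055204326
brass 23 [263.2 243.1] [ 333.2 -175.2] [ 334.5 -175.1] 153.17575131611548
tall 38 [307.9 150.1] [ 557.9 -274.3  104.3] [148 101  70] -19.7654548596555
tall 79 [289.7 167.4] [ 511.1 -230.8   99.9] [41 31 25] 8.611634041181732
tall 38 [335.9 183.3] [ 478.  -342.8  103.8] [153 105  74] -79.48047081148486
tall 366 [313.7 196.6] [ 439.7 -288.8  119.9] [161 174 156] -110.78259256669543
tall 143 [276.8 206. ] [ 411.8 -205.7  127.4] [140  68  52] 144.82899593736948
tall 41 [320.2 223.9] [ 378.  -306.4  103.9] [144  84  41] -140.01928893707336
tall 42 [275.5 230. ] [ 359.6 -202.9  103.4] [123  70  33] 160.12769069564447
```

View pics/d.png

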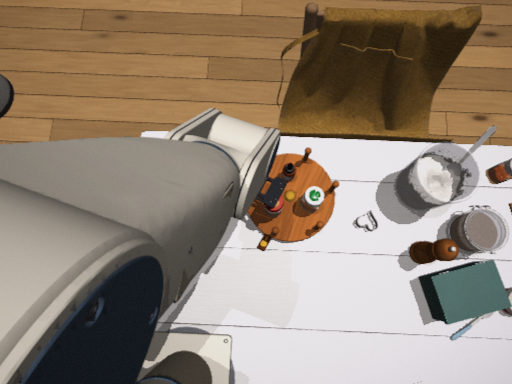

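The tray has turned about 21°, the jars are upright, and the contact force is about 1 N. Continuing along the arc.

Request:
{"op": "play_rows", "data": {"increments": "0 -0.0038 0.0001 0 0;0 -0.0039 -0.0001 0 0;0 -0.0038 -0.0002 0 0;0 -0.0038 -0.0003 0 0;0 -0.0039 -0.0005 0 0;0 -0.0037 -0.0006 0 0;0 -0.0038 -0.0007 0 0;0 -0.0038 -0.0009 0 0;0 -0.0037 -0.0010 0 0;0 -0.0036 -0.0011 0 0;0 -0.0037 -0.0013 0 0;0 -0.0035 -0.0014 0 0;0 -0.0036 -0.0015 0 0;0 -0.0035 -0.0016 0 0;0 -0.0034 -0.0017 0 0;0 -0.0033 -0.0019 0 0;0 -0.0033 -0.0020 0 0;0 -0.0032 -0.0021 0 0;0 -0.0032 -0.0022 0 0;0 -0.0030 -0.0023 0 0"}}

```text
t: 8.9
ee_pos: [391.3, -152.5, 72.7]
orientation: [0.697, 3.063, -0.0]
ft_force: [0.0, 0.2, -0.0]
width: 0.4
```

Request:
{"op": "play_rows", "data": {"increments": "0 -0.0030 -0.0024 0 0;0 -0.0029 -0.0026 0 0;0 -0.0028 -0.0026 0 0;0 -0.0027 -0.0027 0 0;0 -0.0026 -0.0028 0 0;0 -0.0026 -0.0029 0 0;0 -0.0024 -0.0030 0 0;0 -0.0023 -0.0031 0 0;0 -0.0022 -0.0031 0 0;0 -0.0021 -0.0032 0 0;0 -0.0019 -0.0033 0 0;0 -0.0019 -0.0034 0 0;0 -0.0017 -0.0034 0 0;0 -0.0016 -0.0035 0 0;0 -0.0015 -0.0035 0 0;0 -0.0014 -0.0036 0 0;0 -0.0013 -0.0036 0 0;0 -0.0011 -0.0037 0 0;0 -0.0010 -0.0037 0 0;0 -0.0008 -0.0038 0 0"}}

```text
t: 10.9
ee_pos: [351.7, -216.5, 72.7]
orientation: [0.698, 3.063, -0.0]
ft_force: [1.3, 0.6, 0.4]
width: 0.3
```

Run:
```python
from h import *
from arc import rows
np.set_printoptions(precision=1,suppress=True)
o,d,P=measure(); s=grab('side');cv2.imwrite('pics/e.png',np.hstack([d['img'][100:300,200:400],s['img'][100:300,150:400]])[...,::-1])
for k in o:
    for r in o[k]: print(k,*r,np.degrees(np.arctan2(r[2][1]+238.7,r[2][0]-458.7)))
e=ctrl.get_obs();p=e['ee_pos'];print(p,e['ft_force'],np.degrees(np.arctan2(p[1]+238.7,p[0]-458.7)))
R_,az,q=rows(351,-216,[2]*16+list(np.linspace(1.8,.4,8)))
print(';'.join(R_[:20]));print(';'.join(R_[20:]),az,q)
```

```text
tall 40 [294.2 146.9] [ 564.6 -240.3  104. ] [140  98  72] -0.8619833852733999
tall 363 [303.6 170.2] [ 502.4 -264.   119.4] [147 156 140] -30.0708298002674
tall 38 [255.6 165.3] [ 513.6 -149.4  104.3] [134  85  54] 58.42305980799854
tall 37 [331. 170.] [ 509.9 -330.5  104.6] [139  93  64] -60.83278825557028
[ 351.5 -216.6   72.6] [-0.2  0.1 -0.4] 168.3425983158081
0 -0.0007 -0.0038 0 0;0 -0.0006 -0.0038 0 0;0 -0.0004 -0.0038 0 0;0 -0.0003 -0.0038 0 0;0 -0.0002 -0.0038 0 0;0 -0.0001 -0.0039 0 0;0 0.0001 -0.0038 0 0;0 0.0002 -0.0039 0 0;0 0.0003 -0.0038 0 0;0 0.0005 -0.0038 0 0;0 0.0006 -0.0038 0 0;0 0.0007 -0.0038 0 0;0 0.0009 -0.0037 0 0;0 0.0010 -0.0037 0 0;0 0.0011 -0.0037 0 0;0 0.0013 -0.0036 0 0;0 0.0012 -0.0032 0 0;0 0.0012 -0.0029 0 0;0 0.0011 -0.0024 0 0;0 0.0010 -0.0021 0 0
0 0.0009 -0.0017 0 0;0 0.0007 -0.0014 0 0;0 0.0005 -0.0010 0 0;0 0.0004 -0.0007 0 0 208.89793693054946 [ 362.4 -291.9]
```

View pics/e.png

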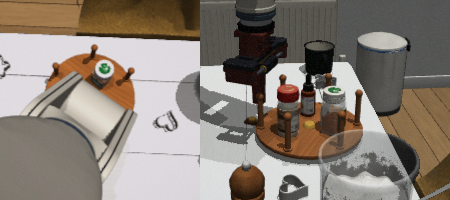

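The jars are upright and the tray has turned 100°, with about 64° left.

Request:
{"op": "play_rows", "data": {"increments": "0 -0.0003 -0.001 0 0;0 -0.0004 -0.002 0 0;0 -0.0006 -0.003 0 0;0 -0.0004 -0.0038 0 0;0 -0.0003 -0.0038 0 0;0 -0.0002 -0.0038 0 0;0 -0.0001 -0.0039 0 0;0 0.0001 -0.0038 0 0;0 0.0002 -0.0039 0 0;0 0.0003 -0.0038 0 0;0 0.0005 -0.0038 0 0;0 0.0006 -0.0038 0 0;0 0.0007 -0.0038 0 0;0 0.0009 -0.0037 0 0;0 0.0010 -0.0037 0 0;0 0.0011 -0.0037 0 0;0 0.0013 -0.0036 0 0;0 0.0012 -0.0032 0 0;0 0.0012 -0.0029 0 0;0 0.0011 -0.0024 0 0"}}

```text
t: 13.0
ee_pos: [359.8, -283.9, 72.7]
orientation: [-0.698, -3.063, 0.0]
ft_force: [-1.2, 0.2, -0.3]
width: 0.6
```

Run:
```python
from h import *
from arc import rows
np.set_printoptions(precision=1,suppress=True)
o,d,P=measure()
for k in o:
    for r in o[k]: print(k,*r,np.degrees(np.arctan2(r[2][1]+238.7,r[2][0]-458.7)))
e=ctrl.get_obs();p=e['ee_pos'];print(p,e['ft_force'],np.degrees(np.arctan2(p[1]+238.7,p[0]-458.7)))
R_,az,q=rows(p[0],p[1],[.5,.8]+[1.2]*12+[.8,.7,.6,.5,.4,.3])
print(';'.join(R_[:20]),az,q)
```

```text
tall 38 [311.1 151.4] [ 555.1 -282.   104. ] [142  97  69] -24.179599770112162
tall 39 [268.  153.7] [ 544.2 -177.5  102.9] [140  97  70] 35.581405028289716
tall 351 [289.9 167.1] [ 508.2 -231.   119.7] [150 161 144] 8.852118368084634
tall 40 [248.  191.3] [ 448.7 -134.   103.9] [133  76  36] 95.43377895949821
tall 77 [272.3 200.8] [ 426.8 -192.3  100.6] [39 31 27] 124.511282514902
[ 360.1 -284.2   72.7] [ 0.1  0.3 -0.8] -155.20966203517975
0 -0.0008 -0.0014 0 0;0 0.0006 -0.0014 0 0;0 0.0011 -0.0021 0 0;0 0.0010 -0.0020 0 0;0 0.0012 -0.0020 0 0;0 0.0011 -0.0020 0 0;0 0.0012 -0.0020 0 0;0 0.0013 -0.0019 0 0;0 0.0013 -0.0019 0 0;0 0.0013 -0.0019 0 0;0 0.0013 -0.0019 0 0;0 0.0014 -0.0018 0 0;0 0.0015 -0.0018 0 0;0 0.0015 -0.0018 0 0;0 0.0010 -0.0011 0 0;0 0.0009 -0.0010 0 0;0 0.0007 -0.0009 0 0;0 0.0007 -0.0007 0 0;0 0.0005 -0.0006 0 0;0 0.0004 -0.0004 0 0 -136.20966203517986 [ 379.3 -314.8]
```

Request:
{"op": "play_rows", "data": {"increments": "0 -0.0008 -0.0014 0 0;0 0.0006 -0.0014 0 0;0 0.0011 -0.0021 0 0;0 0.0010 -0.0020 0 0;0 0.0012 -0.0020 0 0;0 0.0011 -0.0020 0 0;0 0.0012 -0.0020 0 0;0 0.0013 -0.0019 0 0;0 0.0013 -0.0019 0 0;0 0.0013 -0.0019 0 0;0 0.0013 -0.0019 0 0;0 0.0014 -0.0018 0 0;0 0.0015 -0.0018 0 0;0 0.0015 -0.0018 0 0;0 0.0010 -0.0011 0 0;0 0.0009 -0.0010 0 0;0 0.0007 -0.0009 0 0;0 0.0007 -0.0007 0 0;0 0.0005 -0.0006 0 0;0 0.0004 -0.0004 0 0"}}

```text
t: 15.05
ee_pos: [378.9, -314.3, 72.7]
orientation: [-0.698, -3.063, -0.0]
ft_force: [-0.6, 0.9, -0.9]
width: 0.4
```

Run:
```python
from h import *
from arc import rows
np.set_printoptions(precision=1,suppress=True)
o,d,P=measure(); s=grab('side');cv2.imwrite('pics/f.png',np.hstack([cv2.resize(d['img'][130:270,220:360],(400,400)),cv2.resize(s['img'][130:280,170:320],(400,400))])[...,::-1])
for k in o:
    for r in o[k]: print(k,*r,np.degrees(np.arctan2(r[2][1]+238.7,r[2][0]-458.7)))
e=ctrl.get_obs();p=e['ee_pos'];print(p,e['ft_force'],np.degrees(np.arctan2(p[1]+238.7,p[0]-458.7)))
R_,az,q=rows(p[0],p[1],[.4,.6,.8,.8,.8,.8,.6,.6,.5,.5,.4,.4,.3,.3,.2,.2])
print(';'.join(R_[:20]),az,q)
```

```text
brass 35 [289.4 193.9] [ 462.1 -237. ] [ 466.1 -238.1] 27.144753959545742
tall 34 [298.6 147.5] [ 563.3 -251.7  104.5] [137  89  57] -7.055431245656466
tall 37 [258.1 162. ] [ 521.6 -154.3  103.7] [138  90  58] 53.29943364237281
tall 364 [283.5 168.7] [ 503.8 -215.9  119.5] [152 161 144] 26.818878337942053
tall 40 [250.8 204.1] [ 417.7 -142.6  103.6] [138  79  37] 113.08453091965083
[ 379.  -314.3   72.7] [-1.9  0.8 -0.2] -136.51762953284964
0 0.0004 -0.0006 0 0;0 0.0008 -0.0009 0 0;0 0.0011 -0.0011 0 0;0 0.0011 -0.0010 0 0;0 0.0011 -0.0011 0 0;0 0.0012 -0.0010 0 0;0 0.0008 -0.0008 0 0;0 0.0009 -0.0008 0 0;0 0.0007 -0.0006 0 0;0 0.0007 -0.0006 0 0;0 0.0006 -0.0005 0 0;0 0.0006 -0.0005 0 0;0 0.0005 -0.0004 0 0;0 0.0004 -0.0003 0 0;0 0.0003 -0.0003 0 0;0 0.0003 -0.0002 0 0 -128.3176295328496 [ 390.5 -325. ]
```

View pics/f.png

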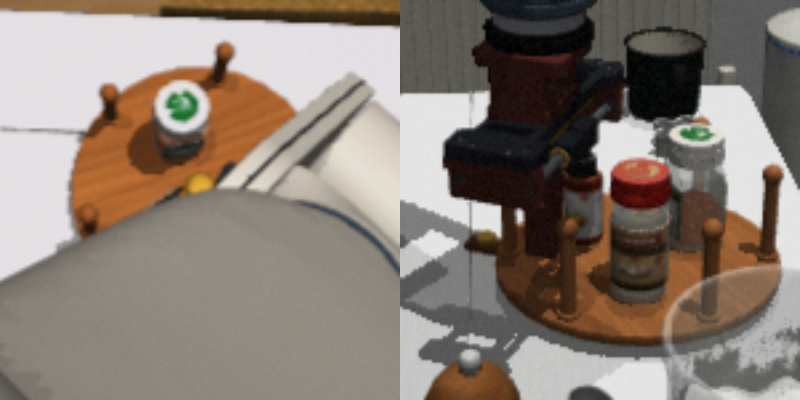

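Everything is upright. The post is at 233°, with about 10° left, so I'll push 8° slowly and then back off to look.

Request:
{"op": "play_rows", "data": {"increments": "0 0.0004 -0.0006 0 0;0 0.0008 -0.0009 0 0;0 0.0011 -0.0011 0 0;0 0.0011 -0.0010 0 0;0 0.0011 -0.0011 0 0;0 0.0012 -0.0010 0 0;0 0.0008 -0.0008 0 0;0 0.0009 -0.0008 0 0;0 0.0007 -0.0006 0 0;0 0.0007 -0.0006 0 0;0 0.0006 -0.0005 0 0;0 0.0006 -0.0005 0 0;0 0.0005 -0.0004 0 0;0 0.0004 -0.0003 0 0;0 0.0003 -0.0003 0 0;0 0.0003 -0.0002 0 0;0 0 0 0 0"}}

```text
t: 16.85
ee_pos: [390.4, -325.0, 72.7]
orientation: [0.698, 3.063, -0.0]
ft_force: [0.6, 0.6, -0.2]
width: 0.3
```

Request:
{"op": "play_rows", "data": {"increments": "0 -0.002 0.002 0 0;0 -0.005 0.005 0 0;0 -0.002 0.002 0 0;0 0 0 0.02 0;0 0 0 0.04 0;0 0 0 0.05 0;0 0 0 0.05 0;0 0 0 0.05 0;0 0 0 0.04 0;0 0 0 0 0"}}

```text
t: 17.85
ee_pos: [383.4, -317.7, 328.7]
orientation: [0.695, 3.054, -0.008]
ft_force: [-0.5, -1.1, -0.7]
width: 0.3
```

Run:
```python
from h import *
np.set_printoptions(precision=1,suppress=True)
o,d,P=measure(); w=grab('wrist');cv2.imwrite('pics/g.png',np.hstack([cv2.resize(d['img'][130:270,220:360],(300,300)),cv2.resize(w['img'],(400,300))])[...,::-1])
for k in o:
    for r in o[k]: print(k,*r,np.degrees(np.arctan2(r[2][1]+238.7,r[2][0]-458.7)))
print(ctrl.get_obs()['ee_pos'])
```

```text
tall 38 [292.5 147. ] [ 564.  -236.6  103.7] [132  91  66] 1.140808536186755
tall 226 [278.3 167.3] [ 507.8 -202.5  120.1] [143 159 140] 36.39308292070052
tall 38 [254.6 166.9] [ 508.9 -147.3  104.1] [128  81  50] 61.22765004690011
[ 381.3 -315.9  323.3]
```

View pics/g.png

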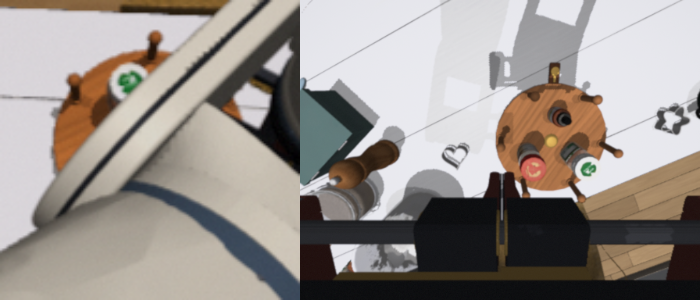

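```bash
cat > wm.py <<'E'
from h import *
np.set_printoptions(precision=1,suppress=True)
def az(p,C): return np.degrees(np.arctan2(p[1]-C[1],p[0]-C[0]))%360
def wm(name):
    w=grab(name);P=cloud(w);hsv=cv2.cvtColor(w['img'],cv2.COLOR_RGB2HSV)
    near=np.hypot(P[...,0]-458.7,P[...,1]+238.7); valid=(w['range_z']>0)&(near<165)
    m=(valid&(near<125)&(P[...,2]>98)&(P[...,2]<140)).astype(np.uint8)
    n,l,s,c=cv2.connectedComponentsWithStats(m)
    for i in range(1,n):
        if s[i,4]>8:
            q=P[l==i]; t=q[q[:,2]>q[:,2].max()-4]; k=(t[:,:2].max(0)+t[:,:2].min(0))/2
            print(name,s[i,4],c[i],k,t.mean(0),w['img'][l==i].mean(0).astype(int),az(k,(458.7,-238.7)),az(t.mean(0),(458.7,-238.7)))
    b=(valid&(hsv[...,0]>18)&(hsv[...,0]<33)&(hsv[...,1]>140)&(hsv[...,2]>90)).astype(np.uint8)
    n,l,s,c=cv2.connectedComponentsWithStats(b)
    for i in range(1,n):
        if s[i,4]>25: q=P[l==i]; print('brass',s[i,4],c[i],np.median(q,0),az(np.median(q,0),(458.7,-238.7)))
E
python3 -c "
from wm import *
wm('wrist')"
```

```text
wrist 132 [299.5 124.9] [ 352.4 -242.9] [ 352.1 -243.   105.5] [90 60 38] 182.24749333967173 182.33358321393422
wrist 136 [380.1 129.2] [ 403.1 -150.3] [ 402.9 -150.7  105.2] [139  97  68] 122.15802124701297 122.34976399193951
wrist 198 [338.4 155. ] [ 410.3 -212. ] [ 410.4 -212.5  121.4] [37 35 33] 151.08961711290482 151.53684020686765
wrist 114 [255.4 190.5] [ 408.1 -333.7] [ 407.5 -333.4  105.9] [126  88  61] 241.9551997651747 241.5894008934003
wrist 119 [406.8 198.3] [ 508.6 -148. ] [ 508.1 -148.1  105.1] [136  98  72] 61.19244201960565 61.38801088631045
wrist 1018 [296.6 215.4] [ 459.7 -296.3] [ 459.4 -296.3  128.5] [176  99  83] 270.95245927675506 270.6645152011556
wrist 1044 [365.3 215.6] [ 503.1 -210.9] [ 502.8 -211.   120.1] [161 174 162] 32.074774760843674 32.082486136451045
wrist 37 [288.  249.6] [ 509.1 -328.9] [ 508.4 -328.5  103.6] [106  75  55] 299.1911072400718 298.9541804092525
wrist 102 [359.5 255.9] [ 563.4 -238.4] [ 563.1 -238.3  105.3] [129  90  63] 0.15276843558355999 0.24257944439173357
brass 120 [325.6  94.5] [ 335.2 -179.2   12.7] 154.29223626303457
brass 206 [320.5 181.7] [ 456.  -240.5   29.8] 213.804772011965
```

By the wrist view the pointer is at 153.4°, the bottle at about 150° and its place at 151.3°. The tray needs about 3° more, so I'll give it one gentle nudge.

Request:
{"op": "play_rows", "data": {"increments": "0 0 0 -0.03 0;0 0 0 -0.05 0;0 0 0 -0.05 0;0 0 0 -0.05 0;0 0 0 -0.04 0;0 0 0 -0.02 0;0 0 0 -0.01 0;0 0 0 0 0;0 0.002 -0.002 0 0;0 0.003 -0.003 0 0;0 0.002 -0.002 0 0;0 0.001 -0.001 0 0;0 0.001 -0.001 0 0;0 0 0 0 0"}}

```text
t: 19.4
ee_pos: [390.5, -325.1, 73.0]
orientation: [0.698, 3.063, -0.0]
ft_force: [0.4, 0.9, 0.8]
width: 0.2
```

Request:
{"op": "play_rows", "data": {"increments": "0 0.0005 -0.0004 0 0;0 0.0005 -0.0004 0 0;0 0.0005 -0.0004 0 0;0 0.0005 -0.0004 0 0;0 0.0005 -0.0004 0 0;0 0.0005 -0.0004 0 0;0 0.0005 -0.0004 0 0;0 0.0004 -0.0003 0 0;0 0.0003 -0.0002 0 0;0 0.0002 -0.0001 0 0;0 0 0 0 0;0 0 0 0 0"}}

```text
t: 20.6
ee_pos: [394.8, -328.4, 72.7]
orientation: [0.698, 3.063, -0.0]
ft_force: [0.0, 0.4, 0.5]
width: 0.4
```

Run:
```python
from h import *
o,d,P=measure()
for r in o['tall']: print(*r,np.degrees(np.arctan2(r[2][1]+238.7,r[2][0]-458.7)))
```

```text
39 [290.12820513 146.87179487] [ 564.21176086 -230.46117437  103.95575713] [135  93  66] 4.464848622865445
357 [279.52380952 170.58543417] [ 499.16853301 -206.70275318  119.67178876] [147 157 141] 38.332357328187825
37 [253.40540541 168.83783784] [ 503.91545123 -143.1537794   104.73087822] [131  81  49] 64.67502748325121
```

Request:
{"op": "play_rows", "data": {"increments": "0 -0.002 0.002 0 0;0 -0.005 0.005 0 0;0 -0.002 0.002 0 0;0 0 0 0.02 0;0 0 0 0.04 0;0 0 0 0.05 0;0 0 0 0.05 0;0 0 0 0.05 0;0 0 0 0.04 0;0 0 0 0 0"}}

```text
t: 21.65
ee_pos: [387.8, -321.1, 328.7]
orientation: [0.695, 3.054, -0.008]
ft_force: [1.1, -0.4, -0.2]
width: 0.2
```

```bash
python3 -c "
from wm import *
wm('wrist')"
```

```text
wrist 130 [297.4 119. ] [ 352.4 -248.4] [ 352.4 -248.7  105.4] [91 60 38] 185.2284729176886 185.3584387270201
wrist 136 [378. 119.] [ 398.7 -154. ] [ 398.2 -153.7  105.3] [141  99  69] 125.29252587766295 125.47624158952858
wrist 198 [337.5 146.8] [ 409.3 -214.9] [ 409.2 -214.7  122.1] [39 36 35] 154.29718563477732 154.1605842029558
wrist 108 [257.1 186.4] [ 411.8 -335.8] [ 411.8 -335.8  105.3] [128  89  62] 244.2285947299256 244.24742063093555
wrist 115 [408.5 186.6] [ 503.4 -144.9] [ 503.2 -145.7  105.4] [142 103  77] 64.52637480016406 64.43352583521232
wrist 1029 [367.4 205.8] [ 501.4 -208.5] [ 500.9 -208.7  120.1] [163 176 164] 35.23324293379884 35.405444428144044
wrist 991 [299. 209.] [ 462.6 -296.1] [ 462.  -296.   128.5] [179 100  84] 273.9221411895486 273.33037230974395
wrist 99 [292.5 246. ] [ 517.8 -328.2] [ 517.3 -328.1  105.2] [144 107  84] 303.4515512817739 303.25170581101236
wrist 102 [363.8 246.2] [ 563.5 -232.5] [ 563.  -232.7  105.1] [134  96  70] 3.4128552056733135 3.28463604591112
brass 114 [326.9  87.2] [ 334.6 -179.2   12.8] 154.38125139094237
brass 206 [321.6 174.7] [ 456.6 -241.1   30. ] 228.59699910660981
```

Request:
{"op": "play_rows", "data": {"increments": "0 0 0.02 0 0;0 0 0.04 0 0;0 0 0.04 0 0;0 0 0.04 0 0;0 0 0.04 0 0;0 0 0.04 0 0;0 0 0.04 0 0;0 0 0.04 0 0;0 0 0.04 0 0;0 0 0.04 0 0;0 0 0.04 0 0;0 0 0.04 0 0;0 0 0.04 0 0;0 0 0.04 0 0;0 0 0.04 0 0;0 0 0.04 0 0;0 0 0.04 0 0;0 0 0.04 0 0;0 0 0.02 0 0;0 0 0 0 0"}}

```text
t: 23.7
ee_pos: [385.0, 401.9, 320.7]
orientation: [-0.693, -3.063, 0.004]
ft_force: [0.6, -0.6, -0.3]
width: 0.6
```

Run:
```python
from wm import *
wm('top'); d=grab('top');s=grab('side')
cv2.imwrite('pics/i.png',np.hstack([cv2.resize(d['img'][120:270,130:400],(540,300)),cv2.resize(s['img'][130:280,180:310],(260,300))])[...,::-1])
```

```text
top 37 [290.3 146.8] [ 564.8 -230.3] [ 564.5 -231.   107.8] [125  85  60] 4.52164668554391 4.177203347324964
top 322 [279.6 169.8] [ 503.2 -207.3] [ 502.2 -207.7  121.6] [139 151 137] 35.19508636849091 35.46745491285146
top 38 [329.1 166.6] [ 520.3 -326.4] [ 519.2 -326.5  107.3] [125  86  61] 305.064375405972 304.55448264535806
top 36 [253.3 168.8] [ 506.3 -144.1] [ 505.4 -143.1  106.1] [119  74  44] 63.28179718422877 63.95108436541402
top 325 [316.4 186.7] [ 464.1 -294.2] [ 463.6 -294.1  129.8] [160  73  53] 275.53597476070036 275.08809023366814
top 59 [280.4 208.7] [ 410.9 -213. ] [ 410.9 -213.   122.9] [28 23 21] 151.6851947419822 151.68171089521007
top 40 [332.  209.7] [ 414.6 -334.6] [ 415.3 -334.6  106.1] [123  80  52] 245.31510229604322 245.6638581742069
top 39 [254.5 211.9] [ 401.7 -151.9] [ 401.  -151.5  105.6] [118  66  31] 123.27923499411823 123.47983214844832
top 39 [294.2 233.1] [ 353.1 -245.7] [ 353.6 -246.   106.6] [119  67  31] 183.79662251596534 183.9483865643198
brass 74 [289.6 195.4] [ 459.  -238.4   30. ] 40.162998808727714
brass 48 [263.7 242.2] [ 336.  -176.9   12.7] 153.2644043608701
```

View pics/i.png

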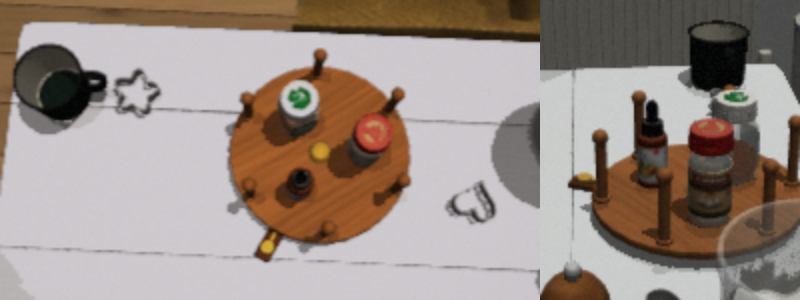

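The bottle is within about 1.5° of the pointer in both views, and everything is standing. Handing in.

```bash
python3 -c "
from workcell import ctrl
print(ctrl.get_obs()['qvel'].round(3) if hasattr(ctrl.get_obs()['qvel'],'round') else '')
print(ctrl.close_job())"
```

```text
[-0.01  -0.015 -0.     0.001  0.001  0.004]
the job is handed in; nothing more can be done
None
```

I turned the carousel about 166° counter-clockwise by pushing one rim post with the shut fingertips. After a final 3° nudge I lifted the fingers clear, moved the arm off to the left and handed the job in at about 24 s.

- **Alignment:** the last top view put the dropper bottle at 151.7° and the brass pointer at 153.3°. The wrist view gave 152.1° and 153.5°. Both show the bottle about 1.5° (1.5 mm) short, which is close to the 2 mm camera calibration error. Taken against a fixed centre instead of the one fitted to the posts, the wrist view read 154.2° against 154.4°.
- **Jars, bottle and bystanders:** the bottle and both jars stood upright on the tray. The mug and both cutters looked unmoved, though I judged them by eye and did not re-measure them.
- **Forces:** the forces read at the end of each move stayed around 1–2 N, and nothing was gripped or lifted.
- **Not checked:** I took no second picture after the last one to confirm the tray was still. The post angles agreed within about 1° across the views before and after backing away.

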